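# Test both ends of a power module in a sprung contact jig

## Task

Test the small metal power module in the jig: with it flat on the jig's bed, push its smooth end squarely and centrally against the sprung contact carriage under the overhanging readout until the carriage is fully back on its stop, keep it there for a second, then turn the module end for end and do the same with its finned end. Press gently, do not ram the carriage into its stop and touch the carriage only with the module. Finally leave the module released, upright on the bed and drawn right out from under the overhang, and leave the cartridge, the jar and the screwdriver where they lie.

Things in the scene. Friction and masses are not known exactly. Their poses are not given: they have to be found in the camera images.
- jig: Fixed test jig. Origin on the bench (z 0) under the carriage's front face at rest; x = pressing direction, towards the robot's left. Bed: plate 12 mm thick, x -220 to 75, y -55 to 55 mm, no side walls. Overhang (steel bracket, readout box): x -30 to 72, y -50 to 50, 82 to 152 mm above bench: no room for an upright gripper; hold the module near its rear, tool leaning back towards -x 30-40 deg.
- carriage: Sprung contact carriage under the overhang: black block 28 mm long, 46 wide, 30 high just above the bed, brass pins in its flat front. Origin at the centre of the front face, 30 mm above the bench; axes as the jig's. Slides along the jig's +x: origin at jig x 0 at rest, 12 mm on its solid stop (over 10 counts as fully back). About 2 N starts it, 5 N reaches the stop; springs back.
- module: Loose aluminium power module on a green board, 62 mm long (x), 46 wide (y), 40 high (z), about 0.25 kg. Origin: centre of its underside. The top half towards +x is smooth, the half towards -x has cooling fins. All four sides are flat and can be gripped. Starts flat on the bench left or right of the jig, its +x turned up to 127 deg either way from straight ahead of the robot.
- smooth_end (a point): Centre line of the module's smooth end face (at +x 31 mm), 18 mm above its underside.
- finned_end (a point): Centre line of the module's finned end face (at -x 31 mm), 18 mm above its underside.
- cartridge: Bystander: flat black cartridge 100 x 75 x 16 mm with two small blue tabs, loose, on the other side of the jig from the module. Origin at the centre of its underside.
- screw_jar: Bystander: small glass screw jar with a steel cap, 56 mm across, 60 mm high, standing beyond the jig on the left. Origin at the centre of its underside.
- driver: Bystander: screwdriver about 160 mm long, lying beyond the jig on the right.
Not all that is in view belongs to the job. Leave any black, brown or turquoise look-alike of the module alone.

How it is judged:
On the way, in this order (a step that is already met when the one before it is completed fails the run):
1. the smooth end holds the carriage fully back (over 10 mm), square within 0.1 rad, centred within 8 mm, module flat on the bed, for 0.8 s, no finger on the carriage (x of carriage in the frame of jig above 0.01 m and contact force between module and carriage above 2 N and angle between the x axis of module and the x axis of jig, either way round below 0.1 rad and contact force between the fingers and carriage below 1 N and x of smooth_end in the frame of carriage between -0.006 and 0.006 m and y of smooth_end in the frame of carriage between -0.008 and 0.008 m and z of smooth_end in the frame of carriage between -0.005 and 0.005 m), for 0.8 s.
2. then the finned end does the same (x of carriage in the frame of jig above 0.01 m and contact force between module and carriage above 2 N and angle between the x axis of module and the x axis of jig, either way round below 0.1 rad and contact force between the fingers and carriage below 1 N and x of finned_end in the frame of carriage between -0.006 and 0.006 m and y of finned_end in the frame of carriage between -0.008 and 0.008 m and z of finned_end in the frame of carriage between -0.005 and 0.005 m), for 0.8 s.
At the end, for the whole second after the job is handed in: The module rests upright and flat on the jig's bed, released and still, its centre 60 to 195 mm in front of the contact face's rest position and within 35 mm of the bed's centre line, so wholly clear of the overhang; the carriage has sprung forward again (under 2 mm) (x of module in the frame of jig between -0.195 and -0.06 m and y of module in the frame of jig between -0.035 and 0.035 m and z of module in the frame of jig between 0.009 and 0.015 m and angle between module's own z axis and vertical below 0.06 rad and linear speed of module below 0.01 m/s and x of carriage in the frame of jig below 0.002 m); the robot touches nothing.
It fails at once if the module is rammed against the carriage or its stop with more than 40 N (contact force between module and carriage above 40 N).
It fails at once if a finger presses on the carriage (over 3 N) (contact force between the fingers and carriage above 3 N).
It fails at once if the cartridge is shifted by more than 3 cm (distance of cartridge from where it was at the start of the episode above 0.03 m).
It fails at once if the jar is shifted by more than 3 cm (distance of screw_jar from where it was at the start of the episode above 0.03 m).
It fails at once if the screwdriver is shifted by more than 3 cm (distance of driver from where it was at the start of the episode above 0.03 m).
It also fails if it takes over 72 s, if anything falls off the work surface, if the arm or the gripper's body presses on something with over 40 N, if the wrist force passes 120 N, or if a joint passes its speed limit or range.

## Robot

A 7-joint arm with a two-finger parallel gripper is mounted at the origin on the work surface. World frame = base frame: x ahead of the robot, y to its left, z up, the work surface at z = 0. Lengths are in m, angles in rad, forces in N, time in s.
With the tool pointing down it reaches from about 0.425 to 0.975 m from the base axis. Payload 16.7 kg.
Tool frame: the origin (TCP) lies at the very end of the fingers, on their centre line; the grasp point (between the pads) lies 19 mm behind it; z points along the fingers, y is the line along which they close (so a half turn about z gives the same grasp; the last joint's range is limited). The gripper opens to 85 mm and grips with 20 to 120 N. Pads are 22 mm wide; open, the fingers measure 114 mm over their backs; the gripper's body (76 mm by 85 mm) begins 54 mm behind the grasp point. The pads swing forward as they close: fully open they stand 13 mm farther back than shut.
Start: joints at [-1.302, 0.426, 0.074, 1.606, -0.034, 1.111, -0.067], TCP at [0.274, 0.617, 0.231] pointing down, gripper open.
Joint ranges: [-2.85, 2.85], [-0.5, 2.14], [-1.23, 1.37], [0.21, 2.46], [-1.02, 4.16], [0.16, 2.05], [-2.73, 2.73]. Speed limits (rad/s): [1.89, 1.89, 2.39, 2.39, 3.01, 3.01, 3.01].

## Interface

Orientations are given as a rotation vector (axis times angle).
In Python, from cell import robot, vision gives the robot as it stands.
- The arm moves only by the tool carry_out, never from a script. Its arguments are lists of equal length, an entry for each row: "delta_rot": the turn, a rotation vector about the tool's x, y, z in degrees, a list of three; "xyz": the shift along the tool's x, y, z in mm, a list of three; "grip": the gripper command: -1 is fully open, 1 is shut, values between are in proportion. In form: {"delta_rot": [[wx, wy, wz], ...], "xyz": [[tx, ty, tz], ...], "grip": [grip, ...]}. A call has 1 to 20 rows; each row shifts and turns the commanded pose from where the row before left it, along the tool's axes as they then stand; what a row does not reach is not made up. A row lasts 1/8 s, in which the tool goes at most 62.5 mm and 10.7 degrees, less where a joint would pass 70% of its speed; a pose out of reach is approached as far as the arm can. A call with a gripper value outside its range is refused whole. The fingers move at their own pace and stop on an object; "squeeze" is the grip in N (left out, the last holds). Time passes only in rows, so rows that do not move let the fingers close. It gives the time, the measured TCP pose, the force, the opening and the grip force at its end, in the units of the state.
- robot.read_state(): the state, without advancing time (a new reading comes with each control period).
- vision.grab_frame(name): name is "scene" or "top"; returns a dict with "pixels" (480x640x3 uint8, red, green, blue), "z_map" (480x640 float32, m along the optical axis (not along the pixel's ray), 0 where there is no reading), "mtx" (3x3 intrinsics, pixels), "origin" and "orientation" of the camera in the world. Camera axes: x right, y down, z forward; pixel columns grow to the right and rows downward; lengths in m; the calibration is good to about 2 mm. A picture is of the moment at which its call begins.
- robot.finish_job(): hands the job in; it is judged then, once.
The state is a dict: "clock": time; "joints": joint angles; "qvel": joint speeds; "tau": joint torques, N m; "position": TCP position; "ee_rot": TCP orientation; "force": force on the tool from outside, world axes, zero at the start; "ft_torque": the same for the moment, N m; "opening": opening from 0.0 (shut) to 1.0 (fully open); "finger_force": force on a finger pad.
Only numpy, scipy, OpenCV 4.12 (cv2) and the standard library are available. Lean on these libraries where they do the work, as an engineer would, in place of code of your own. Each camera call takes 0.05 s, during which the arm holds its last target. There are 200 camera calls.

## Working session

There is one attempt and no reset: what is moved stays moved. The work goes in short steps, Python scripts to look and compute and a tool call to move; the robot and the scene stay as the last step left them, time stands still between calls to the robot, and variables do not carry over. Pictures are saved under pics/ and viewed, at most 10 in all, crops included, and the job is handed in when it is done.

Besides the shell and the picture viewer there is one more tool, called after "Call:" as name(argument=value, ...), one argument or row to a line, values as JSON. carry_out: Moves the arm, as the interface text tells. Its arguments: {"type":"object","properties":{"delta_rot":{"type":"array","items":{"type":"array","items":{"type":"number"}}},"xyz":{"type":"array","items":{"type":"array","items":{"type":"number"}}},"grip":{"type":"array","items":{"type":"number"}},"squeeze":{"type":"number"}},"required":["delta_rot","xyz","grip"]}

```bash
ls; mkdir -p pics; python3 - <<'E'
from cell import robot, vision
import cv2, numpy as np
print(robot.read_state())
for n in ("scene","top"):
    f=vision.grab_frame(n); np.savez(f"{n}0.npz",**f)
    cv2.imwrite(f"pics/{n}0.png",f["pixels"][:,:,::-1]); print(n,f["mtx"].tolist(),f["origin"],f["orientation"])
E
```

```text
pics
{'clock': 0.0, 'joints': array([-1.30149305,  0.42671897,  0.07385373,  1.60662735, -0.03410445,
        1.11079204, -0.0671268 ]), 'qvel': array([ 0.00107798,  0.00155489,  0.00071423, -0.00029677, -0.00010194,
       -0.0019687 ,  0.00177802]), 'tau': array([-4.51351734e-04, -9.49781513e+01,  3.76018122e+00, -4.63507354e+01,
        1.92516233e-02,  9.84979793e-03,  3.42818544e-05]), 'position': array([0.27435924, 0.61627169, 0.2306104 ]), 'ee_rot': array([-6.53118307e-01, -3.07277141e+00,  2.00102853e-03]), 'force': array([-0.10353333, -0.2704502 ,  0.33027254]), 'ft_torque': array([0.04768138, 0.04315901, 0.00856863]), 'finger_force': 0.0, 'opening': 0.9999645014190501}
scene [[445.3890850254136, 0.0, 319.08922660960985], [0.0, 445.3890850254136, 228.39188186975088], [0.0, 0.0, 1.0]] [1.02077858 0.68235247 0.71684824] [-0.6948302  -2.50785958  1.23327274]
top [[441.2065537656896, 0.0, 318.97429771482365], [0.0, 441.2065537656896, 233.3282962340241], [0.0, 0.0, 1.0]] [ 0.34290229 -0.05418493  1.0031517 ] [-2.22336498  1.99312099 -0.20105362]
```

View pics/scene0.png

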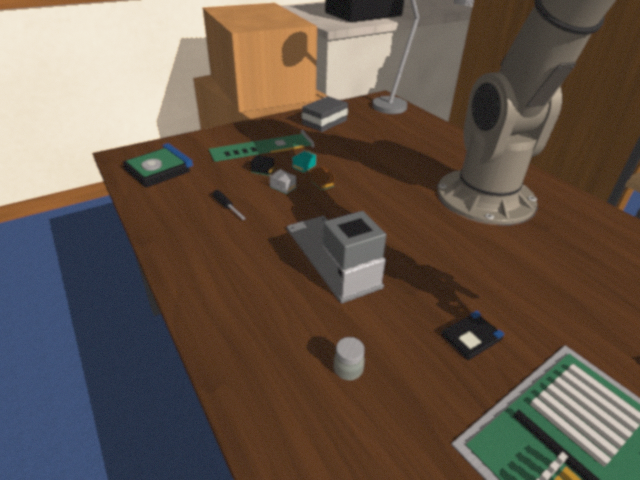

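View pics/top0.png

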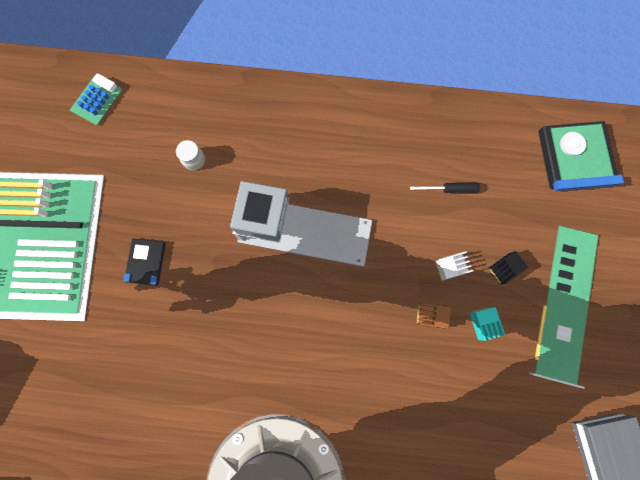

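The scene view shows the jig's overhang at about (355,245). Beyond it to the right is a silver block at (283,182), next to a black one (262,165), a turquoise one (305,160) and a brown one (328,184). In the top view the bed spans (285..370, 205..265) and presses to the left, with the overhang at (260,210). The candidates in the top view are silver (460,265), black (508,268), brown (433,316) and turquoise (488,324). The silver one fits "aluminium", so I'll confirm it in a crop and measure.

```bash
cat > h.py <<'E'
import numpy as np, cv2
from scipy.spatial.transform import Rotation as R
def cloud(f):
    v,u=np.mgrid[:480,:640]; z=f["z_map"]; K=f["mtx"]
    p=np.stack([(u-K[0,2])/K[0,0]*z,(v-K[1,2])/K[1,1]*z,z],-1)
    w=p@R.from_rotvec(f["orientation"]).as_matrix().T+f["origin"]
    w[z==0]=np.nan; return w
def rect(P):  # minAreaRect of world points: centre mm, sides, edge dirs deg
    P=np.asarray(P); (c,s,a)=cv2.minAreaRect((P[:,:2]*1000).astype(np.float32)); return np.round(c,1),np.round(s,1),round(a,1)
E
python3 - <<'E'
from h import *
f=dict(np.load("top0.npz")); s=dict(np.load("scene0.npz"))
a=cv2.resize(f["pixels"][235:350,400:540],None,fx=4,fy=4,interpolation=2); b=cv2.resize(s["pixels"][140:210,235:345],None,fx=4,fy=4,interpolation=2)
o=np.zeros((460+0,560+0,3),np.uint8); o[:a.shape[0],:a.shape[1]]=a
o2=np.zeros((280,560,3),np.uint8); o2[:,:440]=b
cv2.imwrite("pics/crop1.png",cv2.resize(np.vstack([o,o2])[:,:,::-1],None,fx=.8,fy=.8))
w=cloud(f); sub=np.zeros((480,640),bool)
def rep(n,u0,u1,v0,v1,z0,z1):
    m=np.zeros((480,640),bool); m[v0:v1,u0:u1]=1
    with np.errstate(invalid='ignore'): m&=(w[...,2]>z0)&(w[...,2]<z1)
    P=w[m]; print(n,len(P),np.median(P,0).round(4),*rect(P))
rep("table",400,500,100,150,-.02,.02)
rep("mod",430,486,245,285,.012,.06); rep("modtop",430,486,245,285,.033,.06)
rep("bed",280,375,195,270,.006,.03); rep("over",225,300,175,250,.12,.2)
rep("cart",120,170,230,290,.008,.03); rep("jar",170,210,135,175,.03,.09); rep("drv",405,485,175,200,.006,.05)
for u in (245,260,280,300,320,340,360): print(u,w[[200,215,225,235,245],u].round(3).tolist())
E
```

```text
table 4982 [ 8.502e-01 -3.200e-01 -2.000e-04] [ 851.1 -321.7] [133.2 249.9] 5.8
mod 572 [ 0.4977 -0.3306  0.0389] [ 499.9 -338.2] [45.7 62.8] 22.7
modtop 405 [ 0.4966 -0.3284  0.0399] [ 499.9 -338.3] [45.5 62.7] 22.4
bed 4064 [ 0.541  -0.0471  0.0117] [542.1 -46.3] [198.9 110.7] 85.4
over 2509 [0.5493 0.0891 0.1516] [553.5  91.3] [ 97.3 101. ] 85.3
cart 1495 [0.4347 0.3531 0.0157] [435.9 354.8] [ 76.9 100.7] 89.9
jar 490 [0.6874 0.2827 0.0584] [690.2 284.9] [49.9 50.9] 10.2
drv 484 [ 0.6817 -0.3397  0.0213] [ 694.2 -319.3] [ 46.1 175.8] 1.0
245 [[0.567, 0.119, 0.15], [0.536, 0.115, 0.15], [0.516, 0.111, 0.153], [0.506, 0.119, 0.095], [0.5, 0.134, 0.001]]
260 [[0.569, 0.089, 0.154], [0.54, 0.085, 0.15], [0.519, 0.082, 0.152], [0.503, 0.083, 0.13], [0.502, 0.098, 0.011]]
280 [[0.574, 0.049, 0.152], [0.544, 0.045, 0.151], [0.527, 0.045, 0.134], [0.515, 0.047, 0.092], [0.506, 0.052, 0.014]]
300 [[0.62, 0.021, 0.002], [0.582, 0.016, 0.011], [0.558, 0.013, 0.011], [0.535, 0.01, 0.012], [0.512, 0.007, 0.01]]
320 [[0.626, -0.026, 0.0], [0.586, -0.03, 0.012], [0.563, -0.033, 0.013], [0.539, -0.036, 0.012], [0.516, -0.038, 0.012]]
340 [[0.631, -0.073, -0.002], [0.592, -0.076, 0.01], [0.568, -0.079, 0.013], [0.545, -0.081, 0.012], [0.522, -0.083, 0.011]]
360 [[0.637, -0.12, -0.003], [0.6, -0.123, -0.003], [0.573, -0.125, 0.011], [0.549, -0.126, 0.014], [0.527, -0.129, 0.011]]
```

View pics/crop1.png

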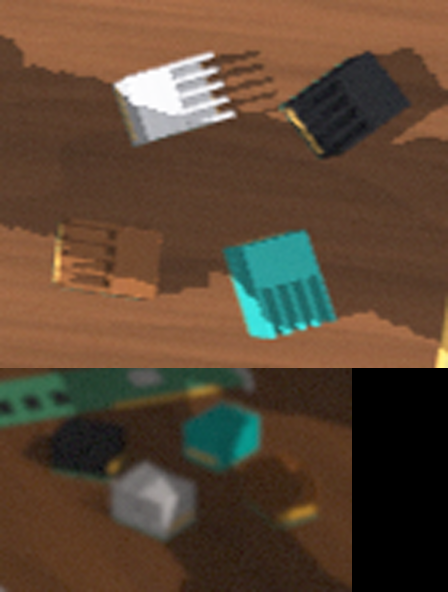

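The crop shows the silver block with its smooth half on the left (+y) side and the fins on the right. The black, brown and turquoise blocks are the look-alikes. So the module is the silver block at (0.500, -0.338), yaw about 112.7°. The jig origin is about (0.552, 0.072), yaw 85.35°.

```bash
cat >> h.py <<'E'
O=np.array([.5518,.0725,0]); PSI=85.35
def jig(x,y,z):  # jig mm -> world
    return O+R.from_euler('z',PSI,degrees=True).apply(np.array([x,y,z])/1000)
def tojig(p): return R.from_euler('z',-PSI,degrees=True).apply(np.asarray(p)-O)*1000
def need(pos,yaw,tilt,s):  # yaw = heading of tool x when upright; shift along present tool axes, then turn
    T=R.from_euler('z',yaw,degrees=True)*R.from_euler('x',180,degrees=True)*R.from_euler('y',tilt,degrees=True)
    C=R.from_rotvec(s["ee_rot"])
    # tool x at heading yaw, z down
    print("shift",np.round(C.inv().apply(np.asarray(pos)-s["position"])*1000,1),"turn",np.round((C.inv()*T).as_rotvec(degrees=True),1))
E
python3 - <<'E'
from h import *
from cell import robot
s=robot.read_state()
for p in ((.5,.4,.25),(.55,0,.25),(.5,-.338,.15)): need(p,112.7,0,s)
E
```

```text
shift [-294.1 -105.9  -19.2] turn [-0.1  0.  43.3]
shift [-502.5 -450.9  -18.8] turn [-0.1  0.  43.3]
shift [-594.3 -779.9   81.6] turn [-0.1  0.  43.3]
```

Call:
carry_out(
  delta_rot=[
    [0, 0, 0],
    [0, 0, 0],
    [0, 0, 0],
    [0, 0, 0],
    [0, 0, 0],
    [0, 0, 0],
    [0, 0, 0],
    [0, 0, 0],
    [0, 0, 0],
    [0, 0, 0],
    [0, 0, 0],
    [0, 0, 0],
    [0, 0, 0],
    [0, 0, 0],
    [0, 0, 0],
    [0, 0, 0],
    [0, 0, 0],
    [0, 0, 0],
  ],
  xyz=[
    [-37, -13, -3],
    [-37, -13, -3],
    [-37, -13, -3],
    [-37, -13, -3],
    [-37, -13, -3],
    [-37, -13, -3],
    [-37, -13, -3],
    [-37, -13, -3],
    [-21, -34, 0],
    [-21, -34, 0],
    [-21, -34, 0],
    [-21, -34, 0],
    [-21, -34, 0],
    [-21, -34, 0],
    [-21, -34, 0],
    [-21, -34, 0],
    [-21, -34, 0],
    [-21, -34, 0],
  ],
  grip=[-1, -1, -1, -1, -1, -1, -1, -1, -1, -1, -1, -1, -1, -1, -1, -1, -1, -1],
  squeeze=30,
)

```text
clock: 2.35
position: [0.556, 0.0039, 0.2552]
ee_rot: [-0.653, -3.073, 0.0]
force: [1.4, 0.9, -0.6]
opening: 1.005
finger_force: 0.0
```

```bash
python3 - <<'E'
from h import *
from cell import robot
s=robot.read_state(); print(s["joints"].round(2))
need((.5,-.338,.15),112.7,0,s)
E
```

```text
[-0.44  0.22  0.37  1.86 -0.09  1.08  1.12]
shift [ -87.9 -335.1  105.2] turn [-0.  -0.  43.3]
```

Call:
carry_out(
  delta_rot=[
    [0, 0, 0],
    [0, 0, 0],
    [0, 0, 0],
    [0, 0, 0],
    [0, 0, 0],
    [0, 0, 0],
    [0, 0, 0],
    [0, 0, 0],
    [0, 0, 0],
    [0, 0, 8.7],
    [0, 0, 8.7],
    [0, 0, 8.7],
    [0, 0, 8.6],
    [0, 0, 8.6],
    [0, 0, 0],
    [0, 0, 0],
  ],
  xyz=[
    [-10, -37, 5],
    [-10, -37, 5],
    [-10, -37, 5],
    [-10, -37, 5],
    [-10, -37, 10],
    [-10, -37, 15],
    [-10, -37, 20],
    [-9, -38, 20],
    [-9, -38, 20],
    [0, 0, 0],
    [0, 0, 0],
    [0, 0, 0],
    [0, 0, 0],
    [0, 0, 0],
    [0, 0, 0],
    [0, 0, 0],
  ],
  grip=[-1, -1, -1, -1, -1, -1, -1, -1, -1, -1, -1, -1, -1, -1, -1, -1],
)

```text
clock: 4.35
position: [0.5003, -0.3365, 0.1502]
ee_rot: [-1.736, -2.618, 0.0]
force: [-0.1, 0.2, -0.5]
opening: 0.998
finger_force: 0.0
```

```bash
python3 - <<'E'
from h import *
from cell import robot,vision
f=vision.grab_frame("top"); w=cloud(f)
cv2.imwrite("pics/t1.png",cv2.resize(f["pixels"][200:350,360:560,::-1],None,fx=3,fy=3))
s=robot.read_state(); print(s["joints"].round(2),s["position"])
need((.5,-.338,.012),112.7,0,s)
E
```

```text
[-0.02  0.47  0.67  1.88 -0.36  0.92  1.22] [ 0.50026103 -0.33655887  0.15026522]
shift [ -1.2  -0.8 138.3] turn [-0.  -0.   0.2]
```

View pics/t1.png

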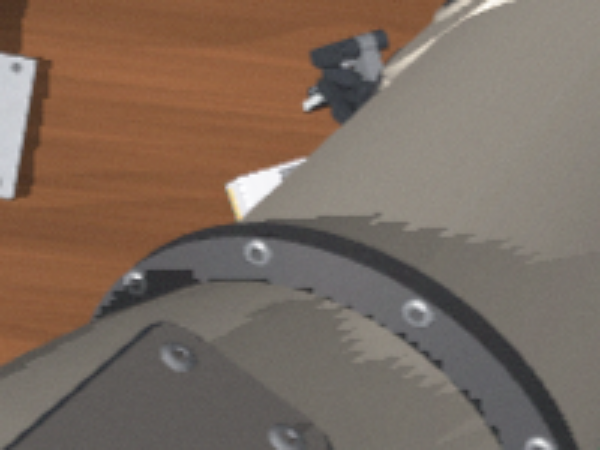

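The arm covers most of the module in the top view; its smooth end shows at crop (245,195), where I expected it. Descending and closing.

Call:
carry_out(
  delta_rot=[
    [0, 0, 0],
    [0, 0, 0],
    [0, 0, 0],
    [0, 0, 0],
    [0, 0, 0],
    [0, 0, 0],
    [0, 0, 0],
    [0, 0, 0],
    [0, 0, 0],
    [0, 0, 0],
    [0, 0, 0],
    [0, 0, 0],
    [0, 0, 0],
    [0, 0, 0],
    [0, 0, 0],
  ],
  xyz=[
    [-1, -1, 30],
    [0, 0, 30],
    [0, 0, 30],
    [0, 0, 24],
    [0, 0, 15],
    [0, 0, 10],
    [0, 0, 4],
    [0, 0, 0],
    [0, 0, 0],
    [0, 0, 0],
    [0, 0, 0],
    [0, 0, 0],
    [0, 0, 0],
    [0, 0, 0],
    [0, 0, 0],
  ],
  grip=[-1, -1, -1, -1, -1, -1, -1, -1, 1, 1, 1, 1, 1, 1, 1],
  squeeze=30,
)

```text
clock: 6.28
position: [0.5001, -0.338, 0.0078]
ee_rot: [1.74, 2.615, 0.0]
force: [-1.4, 1.1, 5.5]
opening: 0.533
finger_force: 31.0
```

```bash
python3 - <<'E'
from h import *
from cell import robot
s=robot.read_state(); print(s["joints"].round(2),s["position"])
need(s["position"]+[0,0,.06],85.35,0,s)
need(jig(-125,0,80),85.35,0,s)
E
```

```text
[ 0.09  0.66  0.53  1.94 -0.52  0.67  1.34] [ 0.50008194 -0.33798297  0.00782176]
shift [ -0.   0. -60.] turn [ 0.   0.  27.4]
shift [247.7 148.8 -72.2] turn [ 0.   0.  27.4]
```

Call:
carry_out(
  delta_rot=[
    [0, 0, 0],
    [0, 0, 0],
    [0, 0, 0],
    [0, 0, 0],
    [0, 0, 0],
    [0, 0, 0],
    [0, 0, 0],
    [0, 0, 0],
    [0, 0, 0],
    [0, 0, 0],
    [0, 0, 0],
    [0, 0, 0],
    [0, 0, 7],
    [0, 0, 7],
    [0, 0, 7],
    [0, 0, 6.4],
    [0, 0, 0],
    [0, 0, 0],
  ],
  xyz=[
    [0, 0, -10],
    [0, 0, -20],
    [0, 0, -22],
    [0, 0, -20],
    [31, 18.6, 0],
    [31, 18.6, 0],
    [31, 18.6, 0],
    [31, 18.6, 0],
    [31, 18.6, 0],
    [31, 18.6, 0],
    [31, 18.6, 0],
    [31, 18.6, 0],
    [0, 0, 0],
    [0, 0, 0],
    [0, 0, 0],
    [0, 0, 0],
    [0, 0, 0],
    [0, 0, 0],
  ],
  grip=[1, 1, 1, 1, 1, 1, 1, 1, 1, 1, 1, 1, 1, 1, 1, 1, 1, 1],
)

```text
clock: 8.52
position: [0.5415, -0.0516, 0.0798]
ee_rot: [2.308, 2.132, 0.001]
force: [0.6, -0.8, -2.6]
opening: 0.533
finger_force: 32.0
```

```bash
python3 - <<'E'
from h import *
from cell import robot,vision
s=robot.read_state(); print(s["joints"].round(2),s["position"],s["opening"],s["force"])
need(jig(-125,0,20),85.35,0,s)
f=vision.grab_frame("scene"); cv2.imwrite("pics/s1.png",cv2.resize(f["pixels"][140:340,200:460,::-1],None,fx=3,fy=3))
E
```

```text
[-0.61  0.52  0.76  2.06 -0.52  0.76  0.39] [ 0.54146183 -0.05163141  0.07975129] 0.5334394355538615 [ 0.60377124 -0.84839425 -2.58292108]
shift [-0.5  0.2 59.8] turn [ 0.  -0.   0.1]
```

View pics/s1.png

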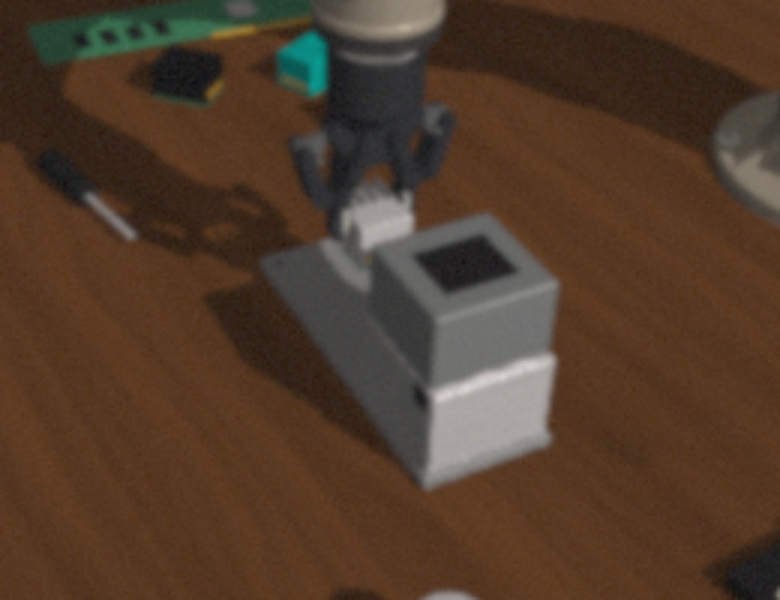

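The scene crop shows the module held level over the bed at about (375,215), smooth half towards the overhang. Now I'll lower it, release and tilt the tool back.

Call:
carry_out(
  delta_rot=[
    [0, 0, 0],
    [0, 0, 0],
    [0, 0, 0],
    [0, 0, 0],
    [0, 0, 0],
    [0, 0, 0],
    [0, 0, 0],
    [0, 0, 0],
    [0, 0, 0],
    [0, 8, 0],
    [0, 8, 0],
    [0, 8, 0],
    [0, 8, 0],
    [0, 8, 0],
    [0, 0, 0],
    [0, 0, 0],
  ],
  xyz=[
    [-0.5, 0, 20],
    [0, 0, 20],
    [0, 0, 12],
    [0, 0, 5],
    [0, 0, 2.5],
    [0, 0, 0],
    [0, 0, 0],
    [0, 0, 0],
    [0, 0, 0],
    [0, 0, 0],
    [0, 0, 0],
    [0, 0, 0],
    [0, 0, 0],
    [0, 0, 0],
    [0, 0, 0],
    [0, 0, 0],
  ],
  grip=[1, 1, 1, 1, 1, 1, -1, -1, -1, -1, -1, -1, -1, -1, -1, -1],
)

```text
clock: 10.58
position: [0.5413, -0.052, 0.0196]
ee_rot: [-1.903, -1.753, -0.686]
force: [-0.7, -0.2, -1.0]
opening: 1.001
finger_force: 0.0
```

```bash
python3 - <<'E'
from h import *
from cell import robot,vision
s=robot.read_state(); print(s["joints"].round(2),tojig(s["position"]),s["opening"],s["force"])
need(jig(-131,0,18),85.35,40,s)
f=vision.grab_frame("scene"); cv2.imwrite("pics/s2.png",cv2.resize(f["pixels"][140:340,200:460,::-1],None,fx=3,fy=3))
E
```

```text
[ 0.19  0.7   0.22  1.97 -0.99  1.03  1.07] [-124.9035805     0.38582166   19.64211673] 1.000823574014216 [-0.74581452 -0.24714082 -1.00871599]
shift [-5.7  0.4 -2.6] turn [-0.   0.3 -0.1]
```

View pics/s2.png

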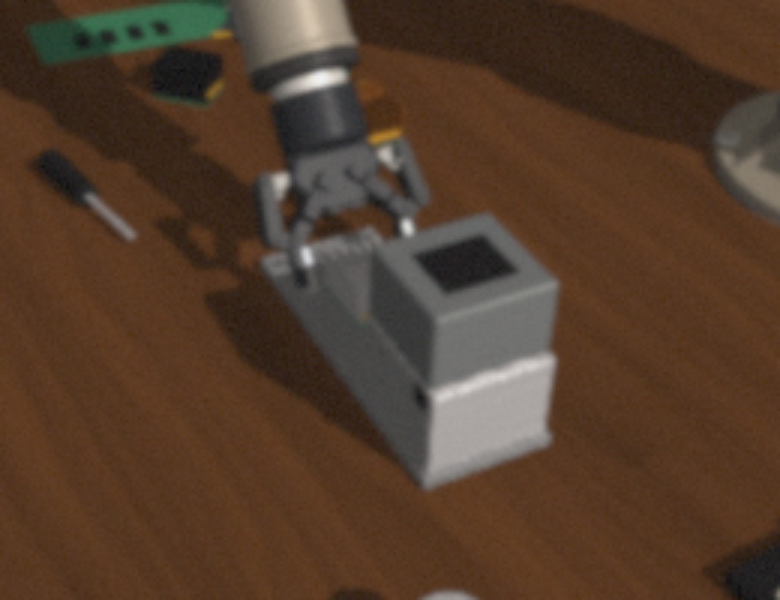

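The crop shows the module flat on the bed and the open, tilted fingers straddling its rear at (300,270) and (405,235). Joint 5 is near its limit, so I'll use 35° and grip.

Call:
carry_out(
  delta_rot=[
    [0, 0, 0],
    [0, 0, 0],
    [0, -5, 0],
    [0, 0, 0],
    [0, 0, 0],
    [0, 0, 0],
    [0, 0, 0],
    [0, 0, 0],
    [0, 0, 0],
    [0, 0, 0],
  ],
  xyz=[
    [-3, 0, -1],
    [-3, 0.4, -1.6],
    [0, 0, 0],
    [0, 0, 0],
    [0, 0, 0],
    [0, 0, 0],
    [0, 0, 0],
    [0, 0, 0],
    [0, 0, 0],
    [0, 0, 0],
  ],
  grip=[-1, -1, -1, -1, 1, 1, 1, 1, 1, 1],
  squeeze=30,
)

```text
clock: 11.88
position: [0.541, -0.0585, 0.0177]
ee_rot: [-1.959, -1.805, -0.613]
force: [-0.1, -0.8, -2.7]
opening: 0.537
finger_force: 30.9
```

```bash
python3 - <<'E'
from h import *
from cell import robot,vision
s=robot.read_state(); print(s["joints"].round(2),tojig(s["position"]),s["opening"],s["force"],s["finger_force"])
x,y,z=tojig(s["position"])
need(jig(x+50,0,z),85.35,35,s)
E
```

```text
[ 0.14  0.67  0.25  1.99 -0.95  0.97  1.02] [-1.31473049e+02  1.31335948e-01  1.76998510e+01] 0.5367029000778694 [-0.13899809 -0.81234459 -2.7124123 ] 30.911396741867065
shift [41.1  0.1 28.5] turn [-0.   0.2 -0.1]
```

Call:
carry_out(
  delta_rot=[
    [0, 0, 0],
    [0, 0, 0],
    [0, 0, 0],
    [0, 0, 0],
    [0, 0, 0],
    [0, 0, 0],
  ],
  xyz=[
    [12.3, 0, 8.5],
    [12.3, 0, 8.5],
    [12.3, 0, 8.5],
    [12.3, 0, 8.5],
    [12.3, 0, 8.5],
    [0, 0, 0],
  ],
  grip=[1, 1, 1, 1, 1, 1],
)

```text
clock: 12.62
position: [0.5471, 0.0175, 0.0182]
ee_rot: [-1.957, -1.806, -0.613]
force: [0.4, -0.5, -3.1]
opening: 0.532
finger_force: 31.2
```

```bash
python3 - <<'E'
from h import *
from cell import robot,vision
s=robot.read_state(); print(s["joints"].round(2),tojig(s["position"]),s["opening"],s["force"],s["finger_force"])
x,y,z=tojig(s["position"])
need(jig(x+20,0,z),85.35,35,s)
f=vision.grab_frame("scene"); cv2.imwrite("pics/s3.png",cv2.resize(f["pixels"][140:340,200:460,::-1],None,fx=3,fy=3))
f=vision.grab_frame("top"); np.savez("top3.npz",**f); w=cloud(f)
m=np.zeros((480,640),bool); m[170:290,220:400]=1
with np.errstate(invalid='ignore'): m&=(w[...,2]>.045)&(w[...,2]<.06)
J=np.array([tojig(p) for p in w[m]]); J=J[np.abs(J[:,1])<25] if len(J) else J; print(len(J), J.min(0) if len(J) else '', J.max(0) if len(J) else '')
E
```

```text
[ 0.09  0.63  0.14  2.03 -0.99  0.86  0.94] [-55.17103698   0.22694665  18.18641877] 0.5320301284867499 [ 0.43007916 -0.53083907 -3.14983034] 31.166285276412964
shift [16.4  0.2 11.4] turn [-0.1  0.2  0. ]
289 [-83.24475838 -24.28550862  45.40013343] [-24.9645012   24.79149771  57.82213358]
```

View pics/s3.png

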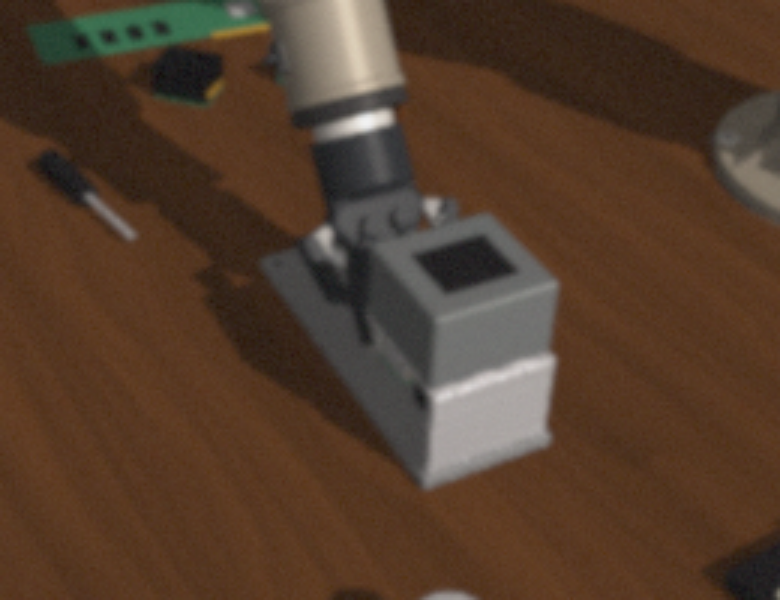

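The crop shows the tilted gripper with the module entering under the overhang; the body is clear of the readout box. Continuing slowly.

Call:
carry_out(
  delta_rot=[
    [0, 0, 0],
    [0, 0, 0],
    [0, 0, 0],
    [0, 0, 0],
    [0, 0, 0],
    [0, 0, 0],
    [0, 0, 0],
  ],
  xyz=[
    [5.7, 0, 4.2],
    [4.1, 0, 3],
    [2.4, 0, 1.8],
    [1.6, 0, 1.2],
    [1.6, 0, 1.2],
    [1.6, 0, 1.2],
    [0, 0, 0],
  ],
  grip=[1, 1, 1, 1, 1, 1, 1],
)

```text
clock: 13.6
position: [0.5493, 0.0371, 0.0176]
ee_rot: [-1.96, -1.805, -0.614]
force: [0.9, -1.6, 4.9]
opening: 0.537
finger_force: 32.0
```

```bash
cat > st.py <<'E'
from h import *
from cell import robot
s=robot.read_state(); print(s["joints"].round(2),tojig(s["position"]).round(1),round(s["opening"],3),R.from_euler('z',-PSI,degrees=True).apply(s["force"]).round(1),round(s["finger_force"],1))
E
python3 st.py
```

```text
[ 0.09  0.63  0.1   2.04 -0.99  0.83  0.91] [-35.5  -0.4  17.6] 0.537 [-1.5 -1.1  4.9] 32.0
```

Call:
carry_out(
  delta_rot=[
    [0, 0, 0],
    [0, 0, 0],
    [0, 0, 0],
    [0, 0, 0],
    [0, 0, 0],
  ],
  xyz=[
    [1.7, 0, 1.1],
    [1.7, 0, 1.1],
    [1.7, 0, 1.1],
    [1.7, 0, 1.1],
    [0, 0, 0],
  ],
  grip=[1, 1, 1, 1, 1],
)

```text
clock: 14.22
position: [0.5499, 0.0445, 0.0176]
ee_rot: [-1.961, -1.805, -0.613]
force: [0.4, -5.6, 2.7]
opening: 0.534
finger_force: 32.1
```

```bash
python3 st.py
```

```text
[ 0.08  0.63  0.09  2.04 -0.99  0.82  0.9 ] [-28.   -0.4  17.6] 0.534 [-5.6 -0.9  2.7] 32.1
```

Call:
carry_out(
  delta_rot=[
    [0, 0, 0],
    [0, 0, 0],
    [0, 0, 0],
    [0, 0, 0],
  ],
  xyz=[
    [0.8, 0, 0.6],
    [0.8, 0, 0.6],
    [0.8, 0, 0.5],
    [0, 0, 0],
  ],
  grip=[1, 1, 1, 1],
)

```text
clock: 14.72
position: [0.5501, 0.0471, 0.0176]
ee_rot: [-1.961, -1.805, -0.613]
force: [-0.3, -6.7, 5.1]
opening: 0.535
finger_force: 32.6
```

```bash
python3 st.py
```

```text
[ 0.08  0.62  0.08  2.05 -0.99  0.81  0.9 ] [-25.5  -0.4  17.6] 0.535 [-6.7 -0.2  5.1] 32.6
```

Call:
carry_out(
  delta_rot=[
    [0, 0, 0],
    [0, 0, 0],
    [0, 0, 0],
  ],
  xyz=[
    [0.8, 0, 0.5],
    [0.8, 0, 0.5],
    [0, 0, 0],
  ],
  grip=[1, 1, 1],
)

```text
clock: 15.1
position: [0.5503, 0.049, 0.0176]
ee_rot: [-1.961, -1.805, -0.613]
force: [0.5, -7.2, 3.9]
opening: 0.535
finger_force: 32.4
```

```bash
python3 st.py
```

```text
[ 0.08  0.62  0.08  2.05 -0.99  0.81  0.9 ] [-23.6  -0.4  17.6] 0.535 [-7.1 -1.1  3.9] 32.4
```

Call:
carry_out(
  delta_rot=[
    [0, 0, 0],
    [0, 0, 0],
    [0, 0, 0],
  ],
  xyz=[
    [0.8, 0, 0.5],
    [0.8, 0, 0.5],
    [0, 0, 0],
  ],
  grip=[1, 1, 1],
)

```text
clock: 15.48
position: [0.5503, 0.0498, 0.0176]
ee_rot: [-1.963, -1.805, -0.612]
force: [-1.8, -12.6, 7.4]
opening: 0.534
finger_force: 33.1
```

```bash
python3 st.py
```

```text
[ 0.08  0.62  0.08  2.05 -0.99  0.81  0.89] [-22.8  -0.4  17.6] 0.534 [-12.7   0.8   7.4] 33.1
```

It's on the stop: force rose to 12.7 N and the motion stalled. Holding, then backing out.

Call:
carry_out(
  delta_rot=[
    [0, 0, 0],
    [0, 0, 0],
    [0, 0, 0],
    [0, 0, 0],
    [0, 0, 0],
    [0, 0, 0],
    [0, 0, 0],
    [0, 0, 0],
    [0, 0, 0],
    [0, 0, 0],
    [0, 0, 0],
  ],
  xyz=[
    [0, 0, 0],
    [0, 0, 0],
    [0, 0, 0],
    [0, 0, 0],
    [0, 0, 0],
    [0, 0, 0],
    [0, 0, 0],
    [0, 0, 0],
    [0, 0, 0],
    [0, 0, 0],
    [0, 0, 0],
  ],
  grip=[1, 1, 1, 1, 1, 1, 1, 1, 1, 1, 1],
)

```text
clock: 16.85
position: [0.5503, 0.0498, 0.0176]
ee_rot: [-1.963, -1.805, -0.612]
force: [-3.4, -14.1, 8.2]
opening: 0.534
finger_force: 33.1
```

```bash
python3 st.py; python3 - <<'E'
from h import *
from cell import robot
s=robot.read_state(); x,y,z=tojig(s["position"]); need(jig(x-102,0,z),85.35,35,s)
E
```

```text
[ 0.08  0.62  0.08  2.05 -0.99  0.81  0.89] [-22.8  -0.3  17.6] 0.534 [-14.4   2.2   8.2] 33.1
shift [-83.9  -0.  -58. ] turn [ 0.1  0.3 -0.1]
```

```bash
python3 - <<'E'
from h import *
from cell import robot,vision
f=vision.grab_frame("scene"); g=vision.grab_frame("top"); np.savez("top4.npz",**g)
a=cv2.resize(f["pixels"][190:310,280:400],None,fx=3.3,fy=4.5,interpolation=2); b=cv2.resize(g["pixels"][165:285,220:340],None,fx=3.3,fy=4.5,interpolation=2)
cv2.imwrite("pics/s4.png",np.hstack([a,b])[:,:,::-1])
E
```

```text
(no output)
```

View pics/s4.png

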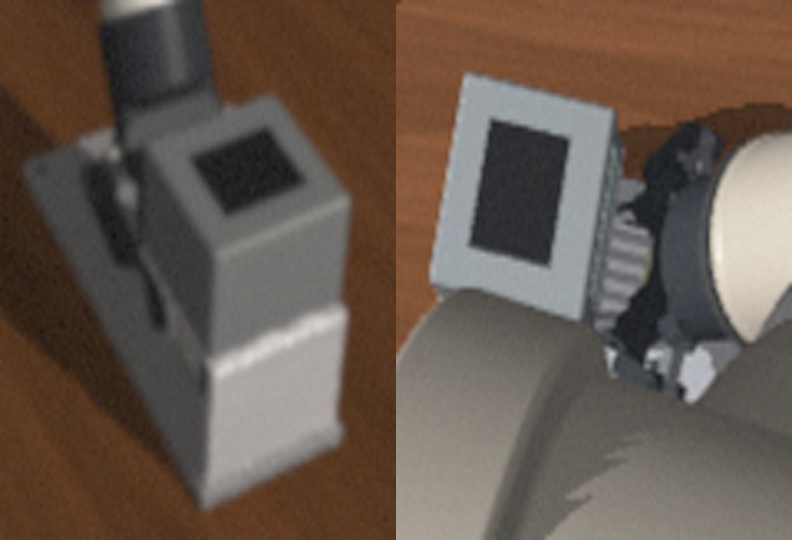

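In the top view (right), the fins are visible between the box edge (600,200) and the gripper (690,200), and the body is clear of the overhang, so this is the carriage's stop. I'll check the module's rear edge by ray, then back out.

```bash
python3 - <<'E'
from h import *
g=dict(np.load("top4.npz")); K=g["mtx"]; Rm=R.from_rotvec(g["orientation"]).as_matrix()
def ray(u,v,z):
    d=Rm@np.array([(u-K[0,2])/K[0,0],(v-K[1,2])/K[1,1],1]); o=g["origin"]; return tojig(o+d*(z-o[2])/d[2]).round(1)
for c in ((650,265),(640,220),(625,330)): print("rear",ray(220+(c[0]-396)/3.3,165+c[1]/4.5,.052))
for c in ((612,112),(582,318)): print("box front",ray(220+(c[0]-396)/3.3,165+c[1]/4.5,.152))
for c in ((470,75),(432,290)): print("box back",ray(220+(c[0]-396)/3.3,165+c[1]/4.5,.152))
w=cloud(g)
for v in (213,218,223,228,233): print([tuple(tojig(p).round(0)) for p in w[v,284:304:3]])
E
```

```text
rear [-55.3  -3.7  52. ]
rear [-44.2 -24.7  52. ]
rear [-45.5  31.3  52. ]
box front [-27.9 -46.7 152. ]
box front [-29.5  48.4 152. ]
box back [ 60.8 -47.2 152. ]
box back [ 61.1  53.1 152. ]
[(np.float64(-29.0), np.float64(-9.0), np.float64(109.0)), (np.float64(-28.0), np.float64(-25.0), np.float64(45.0)), (np.float64(-36.0), np.float64(-24.0), np.float64(56.0)), (np.float64(-44.0), np.float64(-22.0), np.float64(70.0)), (np.float64(-52.0), np.float64(-19.0), np.float64(89.0)), (np.float64(-59.0), np.float64(-18.0), np.float64(98.0)), (np.float64(-70.0), np.float64(-6.0), np.float64(151.0))]
[(np.float64(-29.0), np.float64(-4.0), np.float64(85.0)), (np.float64(-28.0), np.float64(-18.0), np.float64(28.0)), (np.float64(-35.0), np.float64(-19.0), np.float64(29.0)), (np.float64(-42.0), np.float64(-19.0), np.float64(36.0)), (np.float64(-48.0), np.float64(-21.0), np.float64(30.0)), (np.float64(-61.0), np.float64(-8.0), np.float64(93.0)), (np.float64(-72.0), np.float64(5.0), np.float64(156.0))]
[(np.float64(-23.0), np.float64(-6.0), np.float64(24.0)), (np.float64(-30.0), np.float64(-7.0), 
[... 406 characters left out ...]
at64(25.0)), (np.float64(-39.0), np.float64(2.0), np.float64(22.0)), (np.float64(-47.0), np.float64(3.0), np.float64(31.0)), (np.float64(-60.0), np.float64(16.0), np.float64(105.0)), (np.float64(-67.0), np.float64(17.0), np.float64(115.0)), (np.float64(-76.0), np.float64(23.0), np.float64(150.0))]
[(np.float64(-31.0), np.float64(22.0), np.float64(51.0)), (np.float64(-35.0), np.float64(15.0), np.float64(23.0)), (np.float64(-48.0), np.float64(25.0), np.float64(84.0)), (np.float64(-55.0), np.float64(26.0), np.float64(94.0)), (np.float64(-61.0), np.float64(25.0), np.float64(95.0)), (np.float64(-68.0), np.float64(25.0), np.float64(100.0)), (np.float64(-75.0), np.float64(26.0), np.float64(115.0))]
```

The module's rear is at about -48 mm and the gripper is clear of the bracket's front (-29), so press 1 is good. Drawing back, releasing, standing the tool upright and lifting.

Call:
carry_out(
  delta_rot=[
    [0, 0, 0],
    [0, 0, 0],
    [0, 0, 0],
    [0, 0, 0],
    [0, 0, 0],
    [0, 0, 0],
    [0, 0, 0],
    [0, 0, 0],
    [0, 0, 0],
    [0, 0, 0],
    [0, 0, 0],
    [0, 0, 0],
    [0, 0, 0],
  ],
  xyz=[
    [-3.3, 0, -2.3],
    [-3.3, 0, -2.3],
    [-3.3, 0, -2.3],
    [-12.3, 0, -8.5],
    [-12.3, 0, -8.5],
    [-12.3, 0, -8.5],
    [-12.3, 0, -8.5],
    [-12.3, 0, -8.5],
    [-12.3, 0, -8.5],
    [0, 0, 0],
    [0, 0, 0],
    [0, 0, 0],
    [0, 0, 0],
  ],
  grip=[1, 1, 1, 1, 1, 1, 1, 1, 1, 1, -1, -1, -1],
)

```text
clock: 18.58
position: [0.5418, -0.0491, 0.0176]
ee_rot: [-1.959, -1.805, -0.613]
force: [-0.4, -0.1, -0.2]
opening: 0.996
finger_force: 0.0
```

Call:
carry_out(
  delta_rot=[
    [0, -7, 0],
    [0, -7, 0],
    [0, -7, 0],
    [0, -7, 0],
    [0, -7, 0],
    [0, 0, 0],
    [0, 0, 0],
    [0, 0, 0],
    [0, 0, 0],
  ],
  xyz=[
    [0, 0, 0],
    [0, 0, 0],
    [0, 0, 0],
    [0, 0, 0],
    [0, 0, 0],
    [0, 0, -20],
    [0, 0, -25],
    [0, 0, -25],
    [0, 0, 0],
  ],
  grip=[-1, -1, -1, -1, -1, -1, -1, -1, -1],
)

```text
clock: 19.7
position: [0.5428, -0.0499, 0.0898]
ee_rot: [2.31, 2.125, 0.001]
force: [-0.8, -0.3, -0.5]
opening: 1.0
finger_force: 0.0
```

```bash
python3 st.py; python3 - <<'E'
from h import *
from cell import robot,vision
s=robot.read_state(); need(jig(-118,0,90),85.35,0,s)
f=vision.grab_frame("scene"); np.savez("sc5.npz",**f)
w=cloud(f); J=(w-O)@R.from_euler('z',PSI,degrees=True).as_matrix()*1000
with np.errstate(invalid='ignore'): m=(J[...,2]>22)&(J[...,2]<56)&(J[...,0]>-200)&(J[...,0]<-60)&(abs(J[...,1])<50)
P=J[m]/1000; print(len(P),rect(P),np.percentile(P[:,2],98)*1000)
T=P[P[:,2]>.047]; print(len(T),rect(T))
E
```

```text
[-0.5   0.45  0.59  2.05 -0.37  0.74  0.24] [-122.8   -1.    89.8] 1.0 [-0.4  0.8 -0.5] 0.0
shift [ 4.8 -1.  -0.2] turn [ 0.1  0.1 -0.1]
254 (array([-128.3,  -13.6]), array([38. , 78.4]), 57.3) 54.371212600771464
131 (array([-128.5,  -13.6]), array([37.4, 78.4]), 56.8)
```

Call:
carry_out(
  delta_rot=[
    [0, 0, 9],
    [0, 0, 9],
    [0, 0, 9],
    [0, 0, 9],
    [0, 0, 9],
    [0, 0, 9],
    [0, 0, 9],
    [0, 0, 9],
    [0, 0, 9],
    [0, 0, 9],
    [0, 0, 0],
    [0, 0, 0],
  ],
  xyz=[
    [7, -1, 0],
    [0, 0, 0],
    [0, 0, 0],
    [0, 0, 0],
    [0, 0, 0],
    [0, 0, 0],
    [0, 0, 0],
    [0, 0, 0],
    [0, 0, 0],
    [0, 0, 0],
    [0, 0, 0],
    [0, 0, 0],
  ],
  grip=[-1, -1, -1, -1, -1, -1, -1, -1, -1, -1, -1, -1],
)

```text
clock: 21.25
position: [0.5412, -0.0426, 0.0873]
ee_rot: [3.135, -0.124, -0.002]
force: [0.2, 0.5, 0.5]
opening: 1.002
finger_force: 0.0
```

```bash
python3 st.py; python3 - <<'E'
from h import *
from cell import robot
s=robot.read_state(); need(jig(-116,0,19),-4.65,0,s)
E
```

```text
[-0.79  0.62  1.    2.06 -0.7   0.85 -1.02] [-115.6    1.2   87.3] 1.002 [ 0.5 -0.2  0.5] 0.0
shift [ 1.3  0.2 68.3] turn [0.2 0.1 0.1]
```

Call:
carry_out(
  delta_rot=[
    [0, 0, 0],
    [0, 0, 0],
    [0, 0, 0],
    [0, 0, 0],
    [0, 0, 0],
    [0, 0, 0],
    [0, 0, 0],
    [0, 0, 0],
    [0, 0, 0],
    [0, 0, 0],
    [0, 0, 0],
  ],
  xyz=[
    [1.3, 0.2, 25],
    [0, 0, 23],
    [0, 0, 13],
    [0, 0, 7],
    [0, 0, 0],
    [0, 0, 0],
    [0, 0, 0],
    [0, 0, 0],
    [0, 0, 0],
    [0, 0, 0],
    [0, 0, 0],
  ],
  grip=[-1, -1, -1, -1, -1, 1, 1, 1, 1, 1, 1],
)

```text
clock: 22.62
position: [0.5431, -0.043, 0.0203]
ee_rot: [3.135, -0.128, 0.001]
force: [-1.1, -1.1, 6.4]
opening: 0.721
finger_force: 31.9
```

```bash
python3 st.py
```

```text
[-0.69  0.7   0.87  2.09 -0.82  0.74 -0.94] [-115.8   -0.7   20.3] 0.721 [-1.2  1.   6.4] 31.9
```

Gripped across the ends (61 mm). Lifting and turning half round.

Call:
carry_out(
  delta_rot=[
    [0, 0, 0],
    [0, 0, 0],
    [0, 0, -9],
    [0, 0, -9],
    [0, 0, -9],
    [0, 0, -9],
    [0, 0, -9],
    [0, 0, -9],
    [0, 0, -9],
    [0, 0, -9],
    [0, 0, -9],
    [0, 0, -9],
    [0, 0, 0],
  ],
  xyz=[
    [0, 0, -12],
    [0, 0, -18],
    [0, 0, 0],
    [0, 0, 0],
    [0, 0, 0],
    [0, 0, 0],
    [0, 0, 0],
    [0, 0, 0],
    [0, 0, 0],
    [0, 0, 0],
    [0, 0, 0],
    [0, 0, 0],
    [0, 0, 0],
  ],
  grip=[1, 1, 1, 1, 1, 1, 1, 1, 1, 1, 1, 1, 1],
)

```text
clock: 24.25
position: [0.543, -0.0431, 0.0506]
ee_rot: [2.31, 2.125, -0.004]
force: [-0.7, -0.4, -3.2]
opening: 0.717
finger_force: 35.1
```

```bash
python3 st.py
```

```text
[-0.46  0.51  0.52  2.06 -0.4   0.67  0.25] [-115.9   -0.6   50.6] 0.717 [-0.4  0.6 -3.2] 35.1
```

Call:
carry_out(
  delta_rot=[
    [0, 0, -9],
    [0, 0, -9],
    [0, 0, -9],
    [0, 0, -9],
    [0, 0, -9],
    [0, 0, -9],
    [0, 0, -9],
    [0, 0, -9],
    [0, 0, -9],
    [0, 0, -9],
    [0, 0, 0],
    [0, 0, 0],
  ],
  xyz=[
    [0, 0, 0],
    [0, 0, 0],
    [0, 0, 0],
    [0, 0, 0],
    [0, 0, 0],
    [0, 0, 0],
    [0, 0, 0],
    [0, 0, 0],
    [0, 0, 0],
    [0, 0, 0],
    [0, 0, 0],
    [0, 0, 0],
  ],
  grip=[1, 1, 1, 1, 1, 1, 1, 1, 1, 1, 1, 1],
)

```text
clock: 25.75
position: [0.5427, -0.043, 0.0497]
ee_rot: [-0.138, -3.138, 0.007]
force: [-0.6, 0.4, -2.5]
opening: 0.718
finger_force: 35.2
```

```bash
python3 st.py; python3 - <<'E'
from h import *
from cell import robot
s=robot.read_state(); need(jig(-120,0,20),175.35,0,s)
E
```

```text
[-0.13  0.46  0.11  2.05 -0.07  0.65  1.51] [-115.8   -0.3   49.7] 0.718 [ 0.3  0.7 -2.5] 35.2
shift [ 0.2 -4.1 29.7] turn [-0.2 -0.  -0.4]
```

Call:
carry_out(
  delta_rot=[
    [-0.2, 0, -0.4],
    [0, 0, 0],
    [0, 0, 0],
    [0, 0, 0],
    [0, 0, 0],
    [0, 0, 0],
    [0, 0, 0],
    [0, 0, 0],
    [0, 0, 0],
    [0, 0, 0],
    [0, 0, 0],
  ],
  xyz=[
    [0, -4, 10],
    [0, 0, 12],
    [0, 0, 6],
    [0, 0, 1.5],
    [0, 0, 0],
    [0, 0, 0],
    [0, 0, 0],
    [0, 0, 0],
    [0, 0, -20],
    [0, 0, -25],
    [0, 0, -25],
  ],
  grip=[1, 1, 1, 1, 1, -1, -1, -1, -1, -1, -1],
)

```text
clock: 27.12
position: [0.5423, -0.0467, 0.0907]
ee_rot: [-0.118, -3.139, 0.001]
force: [-0.6, -0.2, 0.4]
opening: 0.998
finger_force: 0.0
```

Call:
carry_out(
  delta_rot=[
    [0, 0, 9],
    [0, 0, 9],
    [0, 0, 9],
    [0, 0, 9],
    [0, 0, 9],
    [0, 0, 9],
    [0, 0, 9],
    [0, 0, 9],
    [0, 0, 9],
    [0, 0, 9],
    [0, 0, 0],
    [0, 0, 0],
  ],
  xyz=[
    [0, 0, 0],
    [0, 0, 0],
    [0, 0, 0],
    [0, 0, 0],
    [0, 0, 0],
    [0, 0, 0],
    [0, 0, 0],
    [0, 0, 0],
    [0, 0, 0],
    [0, 0, 0],
    [0, 0, 0],
    [0, 0, 0],
  ],
  grip=[-1, -1, -1, -1, -1, -1, -1, -1, -1, -1, -1, -1],
)

```text
clock: 28.62
position: [0.5424, -0.0466, 0.09]
ee_rot: [-2.299, -2.141, 0.001]
force: [0.1, -1.1, 0.0]
opening: 1.002
finger_force: 0.0
```

```bash
python3 st.py; python3 - <<'E'
from h import *
from cell import robot,vision
s=robot.read_state(); need(jig(-125,0,20),85.35,0,s)
f=vision.grab_frame("scene"); cv2.imwrite("pics/s6.png",cv2.resize(f["pixels"][180:310,260:410,::-1],None,fx=4,fy=4))
E
```

```text
[-0.43  0.43  0.5   2.04 -0.3   0.74  0.18] [-119.5   -0.3   90. ] 1.002 [-1.  -0.2  0. ] 0.0
shift [-5.5 -0.3 70. ] turn [-0.   0.   0.6]
```

View pics/s6.png

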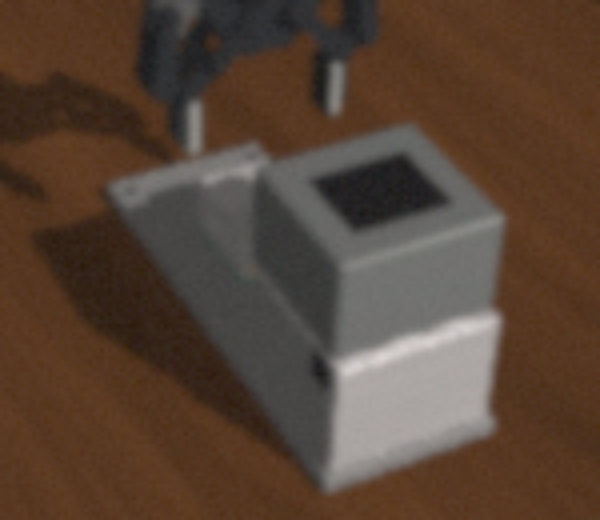

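The crop shows the module flat on the bed, now with the smooth half to the rear at (230,180), and the open gripper above it. Descending, tilting, gripping.

Call:
carry_out(
  delta_rot=[
    [0, 0, 0.6],
    [0, 0, 0],
    [0, 0, 0],
    [0, 0, 0],
    [0, 7, 0],
    [0, 7, 0],
    [0, 7, 0],
    [0, 7, 0],
    [0, 7, 0],
    [0, 0, 0],
    [0, 0, 0],
  ],
  xyz=[
    [-6.5, -0.3, 20],
    [0, 0, 25],
    [0, 0, 18],
    [0, 0, 8],
    [0, 0, 0],
    [0, 0, 0],
    [0, 0, 0],
    [0, 0, 0],
    [0, 0, 0],
    [0, 0, 0],
    [0, 0, 0],
  ],
  grip=[-1, -1, -1, -1, -1, -1, -1, -1, -1, -1, -1],
)

```text
clock: 30.05
position: [0.5418, -0.0529, 0.0193]
ee_rot: [-1.961, -1.801, -0.615]
force: [0.5, 0.8, -0.6]
opening: 0.999
finger_force: 0.0
```

```bash
python3 st.py; python3 - <<'E'
from h import *
from cell import robot
s=robot.read_state(); need(jig(-126,0,18),85.35,35,s)
E
```

```text
[ 0.3   0.65  0.03  1.98 -0.83  0.88  0.91] [-125.8   -0.2   19.3] 0.999 [ 0.8 -0.4 -0.6] 0.0
shift [-0.9 -0.2  0.9] turn [ 0.1  0.1 -0.2]
```

Call:
carry_out(
  delta_rot=[
    [0, 0, 0],
    [0, 0, 0],
    [0, 0, 0],
    [0, 0, 0],
    [0, 0, 0],
    [0, 0, 0],
    [0, 0, 0],
    [0, 0, 0],
    [0, 0, 0],
    [0, 0, 0],
    [0, 0, 0],
    [0, 0, 0],
    [0, 0, 0],
    [0, 0, 0],
    [0, 0, 0],
  ],
  xyz=[
    [-0.8, 0, 0.8],
    [0, 0, 0],
    [0, 0, 0],
    [0, 0, 0],
    [0, 0, 0],
    [0, 0, 0],
    [0, 0, 0],
    [12.3, 0, 8.5],
    [12.3, 0, 8.5],
    [12.3, 0, 8.5],
    [12.3, 0, 8.5],
    [12.3, 0, 8.5],
    [4.9, 0, 3.5],
    [2.5, 0, 1.7],
    [0, 0, 0],
  ],
  grip=[-1, 1, 1, 1, 1, 1, 1, 1, 1, 1, 1, 1, 1, 1, 1],
)

```text
clock: 31.92
position: [0.5485, 0.0302, 0.0183]
ee_rot: [-1.96, -1.799, -0.617]
force: [-0.4, 1.3, -0.7]
opening: 0.533
finger_force: 31.3
```

```bash
python3 st.py; python3 - <<'E'
from h import *
from cell import robot
s=robot.read_state(); need(jig(-36,0,18),85.35,35,s)
E
```

```text
[ 0.21  0.62 -0.03  2.03 -0.91  0.79  0.85] [-42.4  -0.2  18.3] 0.533 [ 1.3  0.5 -0.7] 31.3
shift [ 5.1 -0.2  3.9] turn [ 0.1  0.  -0.2]
```

Then 16 mm slowly to about -26.

Call:
carry_out(
  delta_rot=[
    [0, 0, 0],
    [0, 0, 0],
    [0, 0, 0],
    [0, 0, 0],
    [0, 0, 0],
    [0, 0, 0],
    [0, 0, 0],
    [0, 0, 0],
    [0, 0, 0],
  ],
  xyz=[
    [1.7, 0, 1.3],
    [1.7, 0, 1.2],
    [1.7, 0, 1.1],
    [1.7, 0, 1.1],
    [1.7, 0, 1.1],
    [1.7, 0, 1.1],
    [1.7, 0, 1.1],
    [1.2, 0, 0.8],
    [0, 0, 0],
  ],
  grip=[1, 1, 1, 1, 1, 1, 1, 1, 1],
)

```text
clock: 33.05
position: [0.55, 0.0458, 0.0186]
ee_rot: [-1.961, -1.8, -0.617]
force: [-1.1, -3.4, -5.1]
opening: 0.535
finger_force: 31.2
```

```bash
python3 st.py
```

```text
[ 0.19  0.62 -0.04  2.04 -0.92  0.77  0.84] [-26.8  -0.4  18.6] 0.535 [-3.5  0.8 -5.1] 31.2
```

Call:
carry_out(
  delta_rot=[
    [0, 0, 0],
    [0, 0, 0],
    [0, 0, 0],
    [0, 0, 0],
  ],
  xyz=[
    [0.7, 0, 0.8],
    [0.7, 0, 0.8],
    [0.8, 0, 0.6],
    [0, 0, 0],
  ],
  grip=[1, 1, 1, 1],
)

```text
clock: 33.55
position: [0.5503, 0.0486, 0.0183]
ee_rot: [-1.961, -1.799, -0.617]
force: [-2.5, -6.4, -0.2]
opening: 0.533
finger_force: 31.8
```

```bash
python3 st.py
```

```text
[ 0.19  0.62 -0.04  2.04 -0.92  0.76  0.84] [-23.9  -0.5  18.3] 0.533 [-6.6  2.  -0.2] 31.8
```

Call:
carry_out(
  delta_rot=[
    [0, 0, 0],
    [0, 0, 0],
    [0, 0, 0],
  ],
  xyz=[
    [0.7, 0, 0.7],
    [0.7, 0, 0.6],
    [0, 0, 0],
  ],
  grip=[1, 1, 1],
)

```text
clock: 33.92
position: [0.5504, 0.0488, 0.0182]
ee_rot: [-1.963, -1.799, -0.617]
force: [-8.6, -18.4, 12.3]
opening: 0.536
finger_force: 34.0
```

```bash
python3 st.py
```

```text
[ 0.18  0.62 -0.05  2.04 -0.92  0.76  0.83] [-23.8  -0.5  18.2] 0.536 [-19.    7.1  12.3] 34.0
```

On the stop again (19 N). Easing 0.3 mm and holding.

Call:
carry_out(
  delta_rot=[
    [0, 0, 0],
    [0, 0, 0],
    [0, 0, 0],
    [0, 0, 0],
    [0, 0, 0],
    [0, 0, 0],
    [0, 0, 0],
    [0, 0, 0],
    [0, 0, 0],
    [0, 0, 0],
    [0, 0, 0],
  ],
  xyz=[
    [-0.2, 0, -0.2],
    [0, 0, 0],
    [0, 0, 0],
    [0, 0, 0],
    [0, 0, 0],
    [0, 0, 0],
    [0, 0, 0],
    [0, 0, 0],
    [0, 0, 0],
    [0, 0, 0],
    [0, 0, 0],
  ],
  grip=[1, 1, 1, 1, 1, 1, 1, 1, 1, 1, 1],
)

```text
clock: 35.3
position: [0.5504, 0.0488, 0.0182]
ee_rot: [-1.963, -1.799, -0.617]
force: [-7.8, -17.1, 10.6]
opening: 0.534
finger_force: 33.5
```

```bash
python3 st.py; python3 - <<'E'
from h import *
from cell import robot
s=robot.read_state(); need(jig(-129,0,18),85.35,35,s)
E
```

```text
[ 0.18  0.62 -0.05  2.04 -0.92  0.76  0.83] [-23.8  -0.5  18.2] 0.534 [-17.6   6.4  10.6] 33.5
shift [-86.4   0.1 -60. ] turn [ 0.2  0.1 -0.3]
```

Call:
carry_out(
  delta_rot=[
    [0, 0, 0],
    [0, 0, 0],
    [0, 0, 0],
    [0, 0, 0],
    [0, 0, 0],
    [0, 0, 0],
    [0, 0, 0],
    [0, 0, 0],
    [0, 0, 0],
    [0, 0, 0],
    [0, 0, 0],
    [0, 0, 0],
    [0, 0, 0],
    [0, 0, 0],
  ],
  xyz=[
    [-3.3, 0, -2.3],
    [-3.3, 0, -2.3],
    [-3.3, 0, -2.3],
    [-12.7, 0, -8.8],
    [-12.7, 0, -8.8],
    [-12.7, 0, -8.8],
    [-12.7, 0, -8.8],
    [-12.7, 0, -8.8],
    [-12.7, 0, -8.8],
    [0, 0, 0],
    [0, 0, 0],
    [0, 0, 0],
    [0, 0, 0],
    [0, 0, 0],
  ],
  grip=[1, 1, 1, 1, 1, 1, 1, 1, 1, 1, -1, -1, -1, -1],
)

```text
clock: 37.05
position: [0.5414, -0.0539, 0.0174]
ee_rot: [-1.961, -1.8, -0.617]
force: [0.3, -0.2, -0.2]
opening: 0.999
finger_force: 0.0
```

Call:
carry_out(
  delta_rot=[
    [0, -7, 0],
    [0, -7, 0],
    [0, -7, 0],
    [0, -7, 0],
    [0, -7, 0],
    [0, 0, 0],
    [0, 0, 0],
    [0, 0, 0],
    [0, 0, 0],
    [0, 0, 0],
    [0, 0, 0],
    [0, 0, 0],
  ],
  xyz=[
    [0, 0, 0],
    [0, 0, 0],
    [0, 0, 0],
    [0, 0, 0],
    [0, 0, 0],
    [0, 0, -20],
    [0, 0, -30],
    [0, 0, -30],
    [0, 0, -30],
    [0, 0, -30],
    [0, 0, 0],
    [0, 0, 0],
  ],
  grip=[-1, -1, -1, -1, -1, -1, -1, -1, -1, -1, -1, -1],
)

```text
clock: 38.55
position: [0.5413, -0.0536, 0.157]
ee_rot: [-2.314, -2.124, 0.001]
force: [0.3, 1.0, -0.1]
opening: 0.999
finger_force: 0.0
```

```bash
python3 st.py; python3 - <<'E'
from h import *
from cell import robot,vision
f=vision.grab_frame("scene"); cv2.imwrite("pics/s7.png",cv2.resize(f["pixels"][150:310,230:410,::-1],None,fx=4,fy=3.7))
E
```

```text
[-0.45  0.33  0.53  2.   -0.21  0.87  0.1 ] [-126.6    0.3  157. ] 0.999 [ 1.  -0.3 -0.1] 0.0
```

View pics/s7.png

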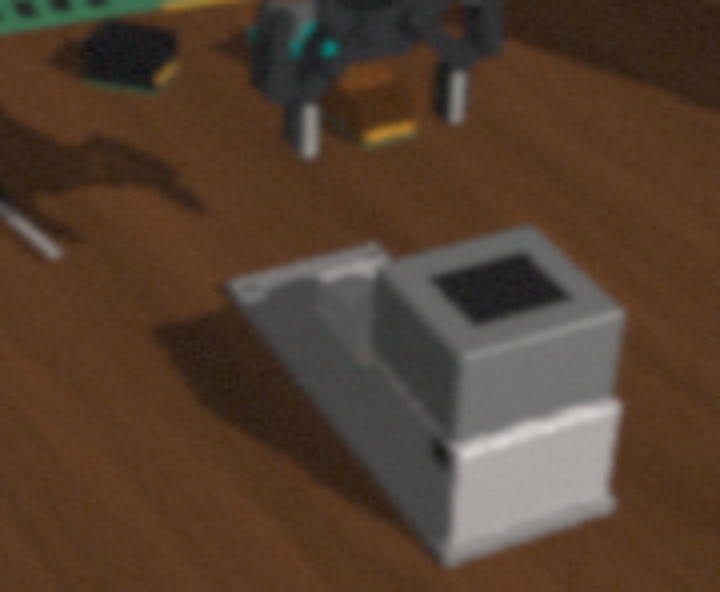

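The crop shows the module upright on the bed at (350,300), well in front of the overhang, with the open gripper clear above it. Handing in.

```bash
python3 -c "
from cell import robot
print(robot.finish_job())"
```

```text
the job is handed in; nothing more can be done
None
```

The module's smooth end and then its finned end were each pressed to the stop and held for over a second, and it now stands released on the bed about 120 mm in front of the contact face; I handed the job in at about 39 s, and the hand-in returned no verdict.

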